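# Restock the bottle block from the tilt-out bin

## Task

Tip the grey supply bin fully forward out of its stand, take out the two spare bottles and stand one upright, all the way down, in each empty pocket of the bottle block, setting them down rather than dropping them. Then swing the bin fully shut again. Leave the bottles that are already in the block, and the dropper bottle, bowl and glove box, where they are.

Things in the scene. Friction and masses are not known exactly. Their poses are not given: they have to be found in the camera images.
- rack: Grey bottle block fixed to the counter, 150 (its x) x 220 (its y) x 60 mm high, with 2 x 3 square pockets 50 mm wide, 48 mm deep (pocket floors 12 mm above the counter), 70 mm between pocket centres both ways. Origin: centre of its underside, on the counter. Place and yaw vary, and so does which two pockets are empty.
- rack_hole0 (a point): Centre of the mouth of a pocket of the block, 60 mm above the counter (pocket at x -35, y -70 mm in the block's frame). Its axes are those of the block.
- rack_hole1 (a point): Centre of the mouth of a pocket of the block, 60 mm above the counter (pocket at x -35, y 0 mm in the block's frame). Its axes are those of the block.
- rack_hole2 (a point): Centre of the mouth of a pocket of the block, 60 mm above the counter (pocket at x -35, y 70 mm in the block's frame). Its axes are those of the block.
- rack_hole3 (a point): Centre of the mouth of a pocket of the block, 60 mm above the counter (pocket at x 35, y -70 mm in the block's frame). Its axes are those of the block.
- rack_hole4 (a point): Centre of the mouth of a pocket of the block, 60 mm above the counter (pocket at x 35, y 0 mm in the block's frame). Its axes are those of the block.
- rack_hole5 (a point): Centre of the mouth of a pocket of the block, 60 mm above the counter (pocket at x 35, y 70 mm in the block's frame). Its axes are those of the block.
- bottle1: White plastic bottle that already stands in one of the block's pockets at the start, 36 mm diameter straight body to 96 mm height, then a shoulder and a 24 mm diameter cap up to 130 mm; mass about 0.12 kg. Origin: centre of its underside; z runs up through the cap.
- bottle2: White plastic bottle that already stands in one of the block's pockets at the start, 36 mm diameter straight body to 96 mm height, then a shoulder and a 24 mm diameter cap up to 130 mm; mass about 0.12 kg. Origin: centre of its underside; z runs up through the cap.
- bottle3: White plastic bottle that already stands in one of the block's pockets at the start, 36 mm diameter straight body to 96 mm height, then a shoulder and a 24 mm diameter cap up to 130 mm; mass about 0.12 kg. Origin: centre of its underside; z runs up through the cap.
- bottle4: White plastic bottle that already stands in one of the block's pockets at the start, 36 mm diameter straight body to 96 mm height, then a shoulder and a 24 mm diameter cap up to 130 mm; mass about 0.12 kg. Origin: centre of its underside; z runs up through the cap.
- spare1: Spare, same as the others, in the +y bay of the tilt-out bin at the start (y about +38 mm in the stand's frame): 36 mm diameter straight body to 96 mm height, then a shoulder and a 24 mm diameter cap up to 130 mm; mass about 0.12 kg. Origin: centre of its underside; z runs up through the cap. It leans forward with the bin, up to 0.15 rad more, and may lean 0.2 rad sideways.
- spare2: Spare, same as the others, in the -y bay of the tilt-out bin at the start (y about -38 mm in the stand's frame): 36 mm diameter straight body to 96 mm height, then a shoulder and a 24 mm diameter cap up to 130 mm; mass about 0.12 kg. Origin: centre of its underside; z runs up through the cap. It leans forward with the bin, up to 0.15 rad more, and may lean 0.2 rad sideways.
- stand: White stand of the tilt-out bin, fixed to the counter; place and yaw vary. Open front (facing its -x) and open back; two side cheeks 164 mm apart over their outsides, 7 mm thick, x from 0 to 100 mm, and a roof whose underside is 190 mm and top 198 mm above the counter, its front edge at x = 0. Origin: on the counter, straight below the middle of the bin's hinge line; x points to the back, y along the hinge, z up.
- bin (a joint): Tilt of the grey bin about its hinge, rad: 0 shut (upright), 0.45 tipped fully forward against its stop (top swung to the stand's -x). Friction holds it where it is left; moving it takes about 2 to 5 N at the pull. The bin is 142 mm wide (y) with two bays 47 mm wide (y) and 42 mm deep (x), parted by a 30 mm wide, 50 mm high block; bay floors are at hinge height, front wall 5 mm thick (x -5 to 0) and 58 mm high above the hinge, side walls 56 mm high, rear wall 52 mm.
- bin_hinge (a point): Middle of the hinge line, 32 mm above the counter; the line runs along the stand's y. The bin's inner front corner lies on it.
- bin_pull (a point): Grip point of the bin's pull: an upright fin 14 mm thick (y), 42 mm deep (x) and 40 mm high on the middle of the bin's front wall (with the bin shut its front face is 46 mm in front of the hinge line, and it spans 35 to 75 mm above it). The point lies 28 mm in front of (-x) and 57 mm above the hinge line with the bin shut, 18 mm below the fin's top, and goes round with the bin.
- dropper: Bystander: small dropper bottle, 26 mm diameter, 62 mm high, origin under its centre.
- dish: Bystander: steel mixing bowl, 100 mm diameter, 35 mm high, origin under its centre.
- gloves: Bystander: cardboard glove box 230 (x) x 115 (y) x 75 mm high, origin under its centre.
Things that resemble listed ones, but are neither listed nor needed, are in the scene too. Of the things shaped like the stand, the white one is meant.

How it is judged (in metres and radians):
On the way, in this order (a step that is already met when the one before it is completed fails the run):
1. the bin is tipped forward, at least 0.38 of its 0.45 rad (value of joint bin above 0.38 rad), for 0.2 s.
2. one of the spares stands upright on the floor of a pocket ((((horizontal distance between spare1 and rack_hole0 below 0.016 m and z of spare1 in the frame of rack below 0.018 m and angle between spare1's own z axis and vertical below 0.1 rad) or (horizontal distance between spare1 and rack_hole1 below 0.016 m and z of spare1 in the frame of rack below 0.018 m and angle between spare1's own z axis and vertical below 0.1 rad) or (horizontal distance between spare1 and rack_hole2 below 0.016 m and z of spare1 in the frame of rack below 0.018 m and angle between spare1's own z axis and vertical below 0.1 rad) or (horizontal distance between spare1 and rack_hole3 below 0.016 m and z of spare1 in the frame of rack below 0.018 m and angle between spare1's own z axis and vertical below 0.1 rad) or (horizontal distance between spare1 and rack_hole4 below 0.016 m and z of spare1 in the frame of rack below 0.018 m and angle between spare1's own z axis and vertical below 0.1 rad) or (horizontal distance between spare1 and rack_hole5 below 0.016 m and z of spare1 in the frame of rack below 0.018 m and angle between spare1's own z axis and vertical below 0.1 rad)) or ((horizontal distance between spare2 and rack_hole0 below 0.016 m and z of spare2 in the frame of rack below 0.018 m and angle between spare2's own z axis and vertical below 0.1 rad) or (horizontal distance between spare2 and rack_hole1 below 0.016 m and z of spare2 in the frame of rack below 0.018 m and angle between spare2's own z axis and vertical below 0.1 rad) or (horizontal distance between spare2 and rack_hole2 below 0.016 m and z of spare2 in the frame of rack below 0.018 m and angle between spare2's own z axis and vertical below 0.1 rad) or (horizontal distance between spare2 and rack_hole3 below 0.016 m and z of spare2 in the frame of rack below 0.018 m and angle between spare2's own z axis and vertical below 0.1 rad) or (horizontal distance between spare2 and rack_hole4 below 0.016 m and z of spare2 in the frame of rack below 0.018 m and angle between spare2's own z axis and vertical below 0.1 rad) or (horizontal distance between spare2 and rack_hole5 below 0.016 m and z of spare2 in the frame of rack below 0.018 m and angle between spare2's own z axis and vertical below 0.1 rad)))), for 0.2 s.
3. both spares stand upright on the floors of pockets, so that every pocket is filled (((horizontal distance between spare1 and rack_hole0 below 0.016 m and z of spare1 in the frame of rack below 0.018 m and angle between spare1's own z axis and vertical below 0.1 rad) or (horizontal distance between spare1 and rack_hole1 below 0.016 m and z of spare1 in the frame of rack below 0.018 m and angle between spare1's own z axis and vertical below 0.1 rad) or (horizontal distance between spare1 and rack_hole2 below 0.016 m and z of spare1 in the frame of rack below 0.018 m and angle between spare1's own z axis and vertical below 0.1 rad) or (horizontal distance between spare1 and rack_hole3 below 0.016 m and z of spare1 in the frame of rack below 0.018 m and angle between spare1's own z axis and vertical below 0.1 rad) or (horizontal distance between spare1 and rack_hole4 below 0.016 m and z of spare1 in the frame of rack below 0.018 m and angle between spare1's own z axis and vertical below 0.1 rad) or (horizontal distance between spare1 and rack_hole5 below 0.016 m and z of spare1 in the frame of rack below 0.018 m and angle between spare1's own z axis and vertical below 0.1 rad)) and ((horizontal distance between spare2 and rack_hole0 below 0.016 m and z of spare2 in the frame of rack below 0.018 m and angle between spare2's own z axis and vertical below 0.1 rad) or (horizontal distance between spare2 and rack_hole1 below 0.016 m and z of spare2 in the frame of rack below 0.018 m and angle between spare2's own z axis and vertical below 0.1 rad) or (horizontal distance between spare2 and rack_hole2 below 0.016 m and z of spare2 in the frame of rack below 0.018 m and angle between spare2's own z axis and vertical below 0.1 rad) or (horizontal distance between spare2 and rack_hole3 below 0.016 m and z of spare2 in the frame of rack below 0.018 m and angle between spare2's own z axis and vertical below 0.1 rad) or (horizontal distance between spare2 and rack_hole4 below 0.016 m and z of spare2 in the frame of rack below 0.018 m and angle between spare2's own z axis and vertical below 0.1 rad) or (horizontal distance between spare2 and rack_hole5 below 0.016 m and z of spare2 in the frame of rack below 0.018 m and angle between spare2's own z axis and vertical below 0.1 rad))), for 0.2 s.
At the end, for the whole second after the job is handed in: Both spares stand in the two pockets that were empty, upright within 0.1 rad, within 16 mm of the pocket's centre and 6 mm of its floor; the four other bottles stand upright (0.1 rad) in their pockets; the bin is shut (below 0.06 rad); all bottles at rest (below 0.02 m/s) (all of step 3 and value of joint bin below 0.06 rad and angle between each of bottle1, bottle2, bottle3, bottle4's own z axis and vertical below 0.1 rad and linear speed of each of bottle1, bottle2, bottle3, bottle4, spare1, spare2 below 0.02 m/s); the robot touches nothing.
It fails at once if a bottle that was already in the block is pulled out or displaced by more than 25 mm (distance of any of bottle1, bottle2, bottle3, bottle4 from where it was at the start of the episode above 0.025 m).
It fails at once if a spare is dropped or thrown: it moves faster than 0.7 m/s (a fall of 25 mm) with no finger on it ((linear speed of spare1 above 0.7 m/s and contact force between spare1 and the fingers below 0.1 N) or (linear speed of spare2 above 0.7 m/s and contact force between spare2 and the fingers below 0.1 N)).
It fails at once if a bystander is moved by more than 30 mm (distance of any of dropper, dish, gloves from where it was at the start of the episode above 0.03 m).
It also fails if it takes over 72 s, if anything falls off the work surface, if the arm or the gripper's body presses on something with over 40 N, if the wrist force passes 120 N, or if a joint passes its speed limit or range.

## Robot

A 6-joint arm with a two-finger parallel gripper is mounted at the origin on the work surface. World frame = base frame: x ahead of the robot, y to its left, z up, the work surface at z = 0. Lengths are in m, angles in degrees, forces in N, time in s.
With the tool pointing down it reaches from about 0.325 to 0.775 m from the base axis. Payload 5.5 kg.
Tool frame: the origin (TCP) lies between the finger pads; the fingertips stand 8 mm ahead of it and the grasp point (between the pads) lies 11 mm behind it; z points along the fingers, y is the line along which they close (so a half turn about z gives the same grasp; the last joint's range is limited). The gripper opens to 88 mm and grips with 3 to 60 N. Pads are 20 mm wide; open, the fingers measure 115 mm over their backs; the gripper's body (75 mm by 178 mm) begins 61 mm behind the grasp point.
Start: joints at [71.923, 5.22, 70.514, -0, 104.267, -3.249], TCP at [0.154, 0.58, 0.231] pointing down, gripper open.
Joint ranges: [-164.24, 164.24], [-49.07, 125.15], [9.68, 141.18], [-86.29, 266.29], [3.28, 154.24], [-151.56, 151.56]. Speed limits (degrees/s): [147.25, 147.25, 172.46, 180, 180, 180].

## Interface

Orientations are given as a 3x3 rotation matrix whose columns are the frame's x, y, z axes.
In Python, from plant import bot gives the robot as it stands.
- The arm moves only by the tool send_rows, never from a script. Its argument "deltas" is one flat list of numbers, 5 for each row, row after row: the closure, from 0 (fully open) to 1 (shut), then the shift along the tool's x, y, z in mm, then the turn about the tool's z in rad. In form: [hand, tx, ty, tz, roll, hand, tx, ty, tz, roll, ...]. A call has 1 to 12 rows; each row is the pose to reach, as a shift and turn from the pose commanded when the call began, along the tool's axes at that moment; what a row does not reach only later rows make up. A row lasts 1/8 s, in which the tool goes at most 62.5 mm and 10.7 degrees, less where a joint would pass 70% of its speed; a pose out of reach is approached as far as the arm can. A call with a gripper value outside its range is refused whole. The fingers move at their own pace and stop on an object; "grip_force" is the grip in N (left out, the last holds). Time passes only in rows, so rows that repeat a pose let the fingers close. It gives the time, the measured TCP pose, the force, the opening and the grip force at its end, in the units of the state.
- bot.state(): the state, without advancing time (a new reading comes with each control period).
- bot.snapshot(name): name is "scene" or "top"; returns a dict with "frame" (480x640x3 uint8, red, green, blue), "range_z" (480x640 float32, m along the optical axis (not along the pixel's ray), 0 where there is no reading), "vfov" (degrees; the focal length in pixels is half the picture's height over the tangent of half this angle, whatever the lens; pixels are square), "cx", "cy" (the principal point, pixels), "pose" (4x4, takes a point from camera to world coordinates). Camera axes: x right, y down, z forward; pixel columns grow to the right and rows downward; lengths in m; the calibration is good to about 2 mm. A picture is of the moment at which its call begins.
- bot.hand_in(): hands the job in; it is judged then, once.
The state is a dict: "time": time; "joint_positions": joint angles; "qvel": joint speeds; "tau": joint torques, N m; "eef_pos": TCP position; "tool_rot": TCP orientation; "force": force on the tool from outside, world axes, zero at the start; "torque": the same for the moment, N m; "grip_width": opening from 0.0 (shut) to 1.0 (fully open); "finger_force": force on a finger pad.
Only numpy, scipy, OpenCV 4.12 (cv2) and the standard library are available. Lean on these libraries where they do the work, as an engineer would, in place of code of your own. Each camera call takes 0.05 s, during which the arm holds its last target. There are 200 camera calls.

## Working session

There is one attempt and no reset: what is moved stays moved. The work goes in short steps, Python scripts to look and compute and a tool call to move; the robot and the scene stay as the last step left them, time stands still between calls to the robot, and variables do not carry over. Pictures are saved under pics/ and viewed, at most 10 in all, crops included, and the job is handed in when it is done.

Besides the shell and the picture viewer there is one more tool, called after ">>>" in YAML: its name, and indented under it one key for each argument. send_rows: Moves the arm, as the interface text tells. Its arguments: {"type":"object","properties":{"deltas":{"type":"array"},"grip_force":{"type":"number"}},"required":["deltas"]}

```bash
ls; mkdir -p pics
cat > h.py <<'E'
import numpy as np, cv2
from plant import bot
def snap(n):
    s=bot.snapshot(n); f=240/np.tan(np.radians(s['vfov'])/2); z=s['range_z']
    v,u=np.mgrid[:480,:640]
    P=np.stack([(u-s['cx'])/f*z,(v-s['cy'])/f*z,z],-1)@s['pose'][:3,:3].T+s['pose'][:3,3]
    P[z==0]=np.nan
    return s['frame'],P,s
def save(img,n): cv2.imwrite('pics/'+n,cv2.cvtColor(img,cv2.COLOR_RGB2BGR))
E
python3 - <<'E'
from h import *
for n in('scene','top'):
    f,P,s=snap(n); save(f,n+'.png'); np.save(n+'.npy',P); print(n,s['vfov'],s['pose'].round(3).tolist())
st=bot.state(); print(st['time'],st['eef_pos'],st['tool_rot'],st['force'],st['grip_width'])
E
```

```text
pics
scene 49.82525963607629 [[-0.145, 0.57, -0.809, 1.467], [0.989, 0.078, -0.123, 0.138], [-0.007, -0.818, -0.575, 0.739], [0.0, 0.0, 0.0, 1.0]]
top 47.75982457763326 [[0.003, -0.992, 0.124, 0.342], [-1.0, -0.006, -0.016, 0.008], [0.017, -0.124, -0.992, 1.513], [0.0, 0.0, 0.0, 1.0]]
0.1 [0.15346905 0.57978261 0.22962259] [[-9.66706060e-01  2.55888912e-01 -5.08571505e-04]
 [ 2.55889408e-01  9.66704643e-01 -1.65661984e-03]
 [ 6.77277873e-05 -1.73160250e-03 -9.99998498e-01]] [-0.2117981  -0.03963434 -0.11694265] 0.9997940485720083
```

View pics/scene.png

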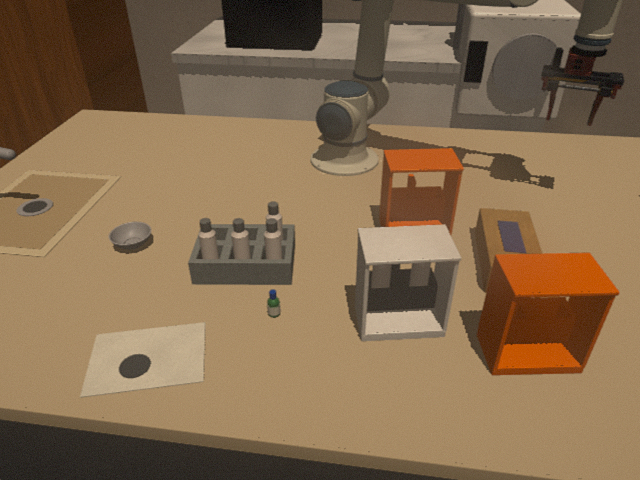

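View pics/top.png

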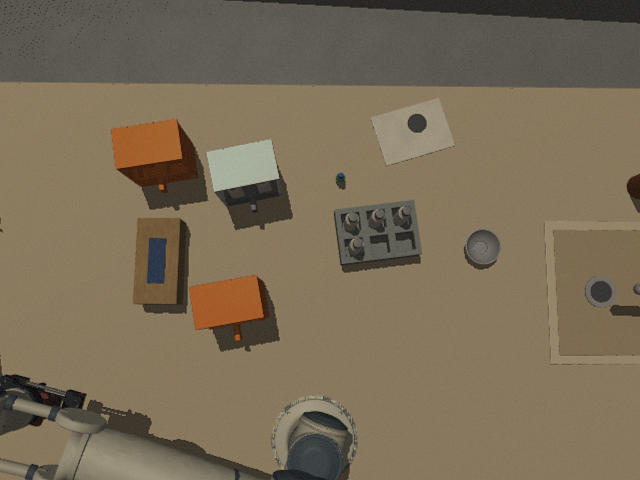

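The scene view shows the white stand near (405,280), the block near (245,253) and the dropper at (273,303). In the top view the stand's roof is near (245,172), its pull at (254,207), and the empty pockets are near (380,243) and (404,240).

```bash
cat >> h.py <<'E'
def rect(P,zlo,zhi,box):
    u0,v0,u1,v1=box; Q=P[v0:v1,u0:u1].reshape(-1,3); Q=Q[(Q[:,2]>zlo)&(Q[:,2]<zhi)]
    c,sz,a=cv2.minAreaRect((Q[:,:2]*1000).astype(np.float32)); return np.array(c),np.array(sz),a,np.median(Q[:,2]),len(Q)
E
python3 - <<'E'
from h import *
P=np.load('top.npy'); S=np.load('scene.npy')
print('roof',rect(P,.185,.21,(200,130,290,215)), rect(S,.19,.206,(350,215,465,270)))
print('rack',rect(P,.052,.068,(325,190,430,275)), rect(S,.052,.068,(185,215,300,290)))
for nm,b in dict(pull=(235,195,270,216),).items():
    Q=P[b[1]:b[3],b[0]:b[2]].reshape(-1,3); Q=Q[(Q[:,2]>.09)&(Q[:,2]<.115)]; print(len(Q),Q.mean(0),np.ptp(Q,axis=0))
# bottle caps
for P0,b in((P,(325,190,430,275)),(S,(185,195,300,290))):
    Q=P0[b[1]:b[3],b[0]:b[2]].reshape(-1,3); Q=Q[(Q[:,2]>.136)&(Q[:,2]<.15)]
    import scipy.cluster.hierarchy as H
    if len(Q)>1:
        L=H.fclusterdata(Q[:,:2],.02,'distance',method='single')
        for i in set(L): print(i,(L==i).sum(),Q[L==i].mean(0).round(4),Q[L==i][:,2].max().round(4))
for n,b in dict(orange=(185,270,270,335)).items(): print(n,rect(P,.185,.21,b))
print('gloves',rect(P,.06,.09,(125,210,190,310)))
E
```

```text
roof (array([703.51519775, 183.45959473]), array([108.73548889, 166.71029663]), 11.935482025146484, np.float64(0.1978638111370945), 2775) (array([703.57330322, 181.94775391]), array([108.432724  , 166.39515686]), 12.103099822998047, np.float64(0.19861747441423705), 3457)
rack (array([ 559.46112061, -169.83496094]), array([151.20559692, 221.05335999]), 7.467800617218018, np.float64(0.05955314094739261), 2503) (array([ 600.20062256, -165.75082397]), array([242.33050537, 220.703125  ]), 7.410486698150635, np.float64(0.06018237942304849), 2380)
117 [0.63039407 0.17392001 0.10309687] [0.04368275 0.05851681 0.0235663 ]
1 64 [ 0.5165 -0.1071  0.1417] 0.1474
2 64 [ 0.5843 -0.0957  0.1418] 0.1476
3 65 [ 0.5934 -0.1648  0.1413] 0.1474
4 64 [ 0.6024 -0.2346  0.1413] 0.1459
1 79 [ 0.6053 -0.2351  0.1413] 0.1454
2 81 [ 0.5966 -0.1651  0.1414] 0.145
3 81 [ 0.5876 -0.0967  0.1412] 0.1445
4 73 [ 0.5192 -0.108   0.1412] 0.145
orange (array([364.88513184, 215.6842041 ]), array([105.34415436, 166.77203369]), 10.792844772338867, np.float64(0.19781635447141255), 3020)
gloves (array([475.96469116, 420.60412598]), array([117.27151489, 230.3759613 ]), 89.50786590576172, np.float64(0.07497749471685333), 3844)
```

```bash
cat >> h.py <<'E'
YAW=np.radians(12.0); O=np.array([.6517,.1717])
RY=np.radians(7.43); RC=np.array([.5595,-.1698])
def R2(a): return np.array([[np.cos(a),-np.sin(a)],[np.sin(a),np.cos(a)]])
def st_f(P): Q=P.copy(); Q[...,:2]=(P[...,:2]-O)@R2(YAW); return Q   # world->stand
def st_w(x,y,z): return np.r_[O+R2(YAW)@[x,y],z]
def rk_w(x,y,z): return np.r_[RC+R2(RY)@[x,y],z]
def delta(w,yaw):  # TCP goal in world, yaw of tool y -> mm in tool axes, roll
    s=bot.state(); R=s['tool_rot']; d=R.T@(np.asarray(w)-s['eef_pos'])*1000
    a=np.arctan2(-R[0,1],R[1,1]); return d.round(1), round(-(yaw-a),3)
E
python3 - <<'E'
from h import *
for n in('top','scene'):
    Q=st_f(np.load(n+'.npy')).reshape(-1,3); 
    m=(abs(Q[:,1])<.1)&(Q[:,0]>-.12)&(Q[:,0]<.16); Q=Q[m]
    r=Q[(Q[:,2]>.19)&(Q[:,2]<.206)]; print(n,'roof x',np.percentile(r[:,0],[0,1,50,99,100]).round(4),'y',np.percentile(r[:,1],[0,1,99,100]).round(4))
    p=Q[(abs(Q[:,1])<.03)&(Q[:,0]<-.008)&(Q[:,2]>.06)&(Q[:,2]<.115)]; 
    if len(p): print('pull',len(p),np.percentile(p,[2,50,98],axis=0).round(4).tolist())
    p=Q[(Q[:,0]<-.008)&(Q[:,2]>.12)&(Q[:,2]<.18)]; print('bott',len(p),p.mean(0) if len(p) else '')
print(delta(st_w(-.043,0,.28),YAW),delta(st_w(-.043,0,.118),YAW))
E
```

```text
top roof x [-0.0013  0.0004  0.0514  0.1035  0.1059] y [-0.0826 -0.0809  0.0815  0.084 ]
pull 96 [[-0.0462, -0.0067, 0.0763], [-0.0299, -0.001, 0.1061], [-0.0096, 0.0067, 0.1122]]
bott 0 
scene roof x [-0.0014  0.0014  0.0604  0.1052  0.1072] y [-0.084  -0.0829  0.08    0.0824]
pull 11 [[-0.0201, -0.0082, 0.0854], [-0.0121, -0.008, 0.0922], [-0.0088, -0.0046, 0.0987]]
bott 0 
(array([-547.7, -286.5,  -49.9]), np.float64(-0.468)) (array([-547.7, -286.2,  112.1]), np.float64(-0.468))
```

>>> send_rows:
  deltas: [1,-20,-10,-40,0,1,-68,-36,-50,-0.06,1,-120,-63,-50,-0.12,1,-175,-92,-50,-0.18,1,-230,-120,-50,-0.24,1,-285,-149,-50,-0.3,1,-340,-178,-50,-0.36,1,-395,-207,-50,-0.42,1,-450,-235,-50,-0.468,1,-500,-262,-50,-0.468,1,-548,-286,-50,-0.468,1,-548,-286,-50,-0.468]
  grip_force: 20

```text
time: 1.6
eef_pos: [0.6119, 0.1603, 0.278]
tool_rot: [[-0.979, -0.203, -0.003], [-0.203, 0.979, -0.001], [0.004, -0.001, -1.0]]
force: [0.2, 0.9, -0.2]
grip_width: 0.006
finger_force: 0.0
```

Run:
```python
from h import *
s=bot.state();print(s['time'],s['eef_pos'],s['grip_width'],s['force'])
print(delta(st_w(-.043,0,.118),YAW),st_f(s['eef_pos']))
```

```text
1.6 [0.61186945 0.16026115 0.27800697] 0.006364075797338575 [ 0.20449915  0.94781541 -0.16998271]
(array([  1.1,   3. , 160. ]), np.float64(-0.005)) [-0.04133843 -0.00290765  0.27800697]
```

>>> send_rows:
  deltas: [1,7,3,55,0,1,7,3,110,0,1,7,3,150,0,1,7,3,162,0,1,12,3,165,0,1,16,3,168,0,1,20,3,172,0,1,24,3,176,0,1,28,3,180,0,1,32,3,184,0,1,36,3,188,0,1,36,3,188,0]

```text
time: 3.1
eef_pos: [0.5738, 0.1587, 0.0921]
tool_rot: [[-0.978, -0.208, -0.001], [-0.208, 0.978, -0.0], [0.001, 0.0, -1.0]]
force: [-0.5, 0.5, 0.2]
grip_width: 0.006
finger_force: 0.0
```

Run:
```python
from h import *
s=bot.state();print(s['time'],st_f(s['eef_pos']),s['force'])
f,P,_=snap('top'); Q=st_f(P); save(cv2.resize(f[110:260,180:310],None,fx=4,fy=4),'tip1.png')
g=Q[(abs(Q[...,1])<.006)&(Q[...,0]<0.02)&(Q[...,0]>-.12)&(Q[...,2]<.16)]
g=g[np.argsort(g[:,0])]; print(g[::3].round(3).tolist())
```

```text
3.1 [-0.07886575  0.00345465  0.09213135] [-0.47213652  0.52511789  0.19132974]
[[-0.12, -0.006, 0.002], [-0.118, 0.003, -0.001], [-0.115, -0.001, -0.001], [-0.114, -0.004, 0.002], [-0.111, 0.005, -0.005], [-0.109, 0.001, -0.0], [-0.107, -0.002, -0.002], [-0.105, -0.003, 0.003], [-0.104, -0.0, -0.002], [-0.102, -0.003, -0.0], [-0.099, -0.004, 0.002], [-0.097, 0.004, -0.001], [-0.095, 0.001, 0.002], [-0.092, -0.005, -0.006], [-0.09, -0.006, -0.0], [-0.088, 0.005, -0.0], [-0.087, -0.001, 0.001], [-0.084, -0.004, 0.0], [-0.082, 0.004, -0.001]]
```

View pics/tip1.png

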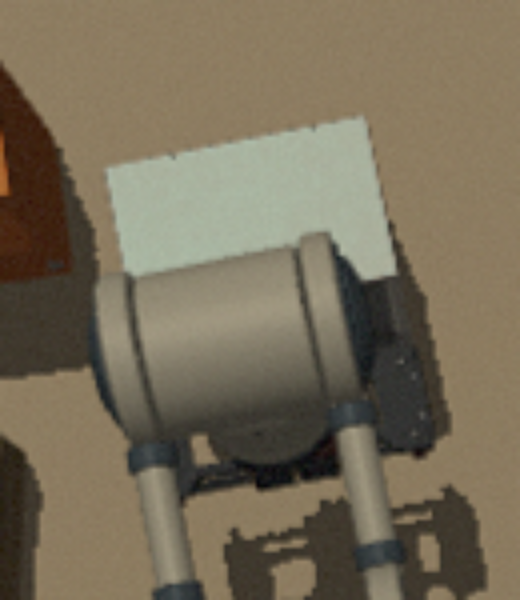

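The arm covers the bin in this view: the roof is at about (250,220) and the wrist at (220,350). I'll back off to look.

>>> send_rows:
  deltas: [1,6,0,-20,0,1,15,0,-60,0,1,15,0,-120,0,1,15,0,-180,0,1,40,-60,-190,0,1,65,-120,-190,0,1,70,-180,-190,0,0.5,70,-230,-190,0]

```text
time: 4.15
eef_pos: [0.553, -0.0828, 0.2854]
tool_rot: [[-0.978, -0.207, 0.003], [-0.207, 0.978, -0.001], [-0.003, -0.002, -1.0]]
force: [1.0, -0.1, -0.3]
grip_width: 0.081
finger_force: 0.0
```

```bash
cat > lookbin.py <<'E'
from h import *
import sys
s=bot.state();print(s['time'],s['eef_pos'],st_f(s['eef_pos']),s['force'],s['grip_width'])
f,P,_=snap('top'); Q=st_f(P); np.save('t2.npy',P)
g,P2,_=snap('scene'); Q2=st_f(P2); np.save('s2.npy',P2)
a=cv2.resize(f[110:240,180:310],(520,520)); b=cv2.resize(g[150:350,340:480],(364,520))[:, :280]
save(np.hstack([a,b]),sys.argv[1])
for nm,q in(('top',Q),('sc',Q2)):
    m=(abs(q[...,1])<.02)&(q[...,0]<-.01)&(q[...,0]>-.13)&(q[...,2]>.05)&(q[...,2]<.12); p=q[m]
    p=p[np.argsort(p[:,0])]; print(nm,'fin',p[::max(1,len(p)//12)].round(4).tolist())
    for sg in(1,-1):
        m=(sg*q[...,1]>.012)&(sg*q[...,1]<.09)&(q[...,0]<-.003)&(q[...,0]>-.13)&(q[...,2]>.105)&(q[...,2]<.18); p=q[m]
        if len(p)>5: print(nm,'bottle',sg,len(p),'mean',p.mean(0).round(4),'lo',p.min(0).round(4),'hi',p.max(0).round(4),'top5',p[p[:,2]>np.percentile(p[:,2],70)].mean(0).round(4))
E
python3 lookbin.py tip2.png
```

```text
4.15 [ 0.55301319 -0.08281354  0.28540812] [-0.14944661 -0.22843367  0.28540812] [ 1.03764814 -0.11990188 -0.34428535] 0.08106288137457167
top fin [[-0.047, -0.005, 0.079], [-0.045, 0.0006, 0.0745], [-0.0442, -0.0043, 0.0942], [-0.0421, -0.0063, 0.1093], [-0.0385, -0.0041, 0.1071], [-0.0358, -0.0046, 0.1067], [-0.0325, -0.0025, 0.1062], [-0.0291, -0.0028, 0.1025], [-0.0258, 0.0018, 0.1043], [-0.0229, 0.0037, 0.1057], [-0.0203, -0.0053, 0.1105], [-0.017, -0.0056, 0.1074], [-0.0134, 0.0014, 0.1101], [-0.0109, 0.007, 0.104]]
sc fin [[-0.0203, -0.0079, 0.0921], [-0.0177, -0.0082, 0.089], [-0.0174, -0.008, 0.0866], [-0.016, -0.0082, 0.0852], [-0.0159, -0.0088, 0.093], [-0.0125, -0.0074, 0.0931], [-0.0119, -0.0079, 0.0987], [-0.0117, -0.0078, 0.0963]]
```

View pics/tip2.png

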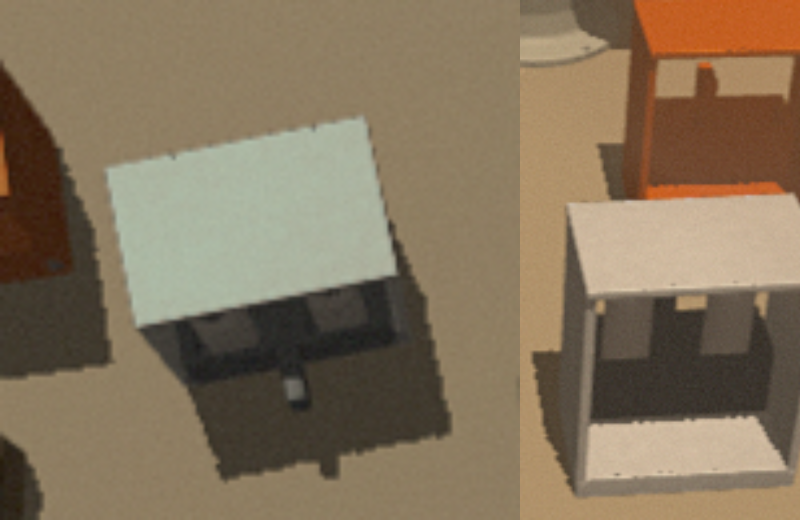

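The bin has not moved: the fin is still upright at (295,385) in the left half and the bottles are upright inside. The push slid off, so I'll pinch the top of the fin instead.

>>> send_rows:
  deltas: [0.5,-26,57,0,0,0.5,-52,114,0,0,0.5,-78,171,0,0,0.5,-105,228,0,0,0.5,-105,228,50,0,0.5,-105,228,100,0,0.5,-105,228,140,0,0.5,-105,228,165,0,0.5,-105,228,179,0,0.5,-105,228,179,0,1,-105,228,179,0,1,-105,228,179,0]
  grip_force: 30

```text
time: 5.75
eef_pos: [0.6096, 0.1643, 0.1054]
tool_rot: [[-0.978, -0.208, 0.003], [-0.208, 0.978, 0.001], [-0.003, 0.0, -1.0]]
force: [-0.2, 0.1, 0.0]
grip_width: 0.312
finger_force: 0.0
```

>>> send_rows:
  deltas: [1,0,0,0,0,1,0,0,0,0]

```text
time: 6.0
eef_pos: [0.6096, 0.1629, 0.1045]
tool_rot: [[-0.978, -0.207, 0.002], [-0.207, 0.978, -0.002], [-0.001, -0.002, -1.0]]
force: [0.8, -3.8, 2.1]
grip_width: 0.154
finger_force: 30.0
```

```bash
python3 -c "
from h import *
s=bot.state();print(s['time'],st_f(s['eef_pos']),s['force'],s['grip_width']*88,s['finger_force'])"
```

```text
6.0 [-0.04304204  0.00012576  0.10453916] [ 0.75723407 -3.81927373  2.13400203] 13.540914383655448 30.00131607055664
```

>>> send_rows:
  deltas: [1,3,0,2,0,1,7,0,5,0,1,10,0,7,0,1,13,0,10,0,1,16,0,13,0,1,19,0,16,0,1,20,0,17,0,1,22,0,19,0,1,22,0,19,0]

```text
time: 7.12
eef_pos: [0.5882, 0.1583, 0.0865]
tool_rot: [[-0.978, -0.207, 0.003], [-0.207, 0.978, -0.002], [-0.002, -0.002, -1.0]]
force: [-0.8, -6.1, 6.4]
grip_width: 0.156
finger_force: 30.0
```

Run:
```python
from h import *
s=bot.state();print(s['time'],st_f(s['eef_pos']),s['force'],s['grip_width']*88)
f,P,_=snap('scene'); Q=st_f(P)
for sg in(1,-1):
    m=(sg*Q[...,1]>.012)&(sg*Q[...,1]<.065)&(Q[...,0]<.06)&(Q[...,0]>-.06)&(Q[...,2]>.10)&(Q[...,2]<.185); p=Q[m]; p=p[np.argsort(p[:,2])]; print(len(p),p[::max(1,len(p)//12)].round(3).tolist())
```

```text
7.125 [-6.49361699e-02  8.24213478e-05  8.64557638e-02] [-0.80470174 -6.12793691  6.36747091] 13.734395707155043
252 [[0.009, 0.034, 0.1], [0.009, 0.05, 0.102], [0.011, 0.035, 0.104], [0.011, 0.039, 0.106], [0.007, 0.035, 0.109], [0.005, 0.035, 0.112], [-0.039, 0.041, 0.174], [-0.043, 0.041, 0.176], [-0.032, 0.019, 0.177], [-0.034, 0.029, 0.181], [-0.043, 0.015, 0.182], [-0.048, 0.022, 0.183]]
266 [[0.01, -0.032, 0.1], [0.01, -0.04, 0.103], [0.002, -0.053, 0.105], [0.004, -0.025, 0.107], [0.005, -0.026, 0.111], [0.008, -0.027, 0.115], [-0.037, -0.039, 0.175], [-0.033, -0.02, 0.177], [-0.03, -0.018, 0.179], [-0.031, -0.03, 0.181], [-0.045, -0.024, 0.183], [-0.04, -0.019, 0.184], [-0.046, -0.032, 0.185]]
```

>>> send_rows:
  deltas: [0.35,0,0,0,0,0.35,0,0,0,0,0.35,3,0,-10,0,1,10,0,-16,0,1,11,0,-16,0,1,11,0,-16,0,1,11,0,-14,0,1,11,0,-11,0,1,12,0,-8,0,1,12,0,-6,0,1,13,0,-4,0,1,13,0,-2,0]

```text
time: 8.68
eef_pos: [0.5718, 0.156, 0.0883]
tool_rot: [[-0.978, -0.208, -0.006], [-0.208, 0.978, -0.002], [0.007, -0.001, -1.0]]
force: [-19.2, -5.3, 21.1]
grip_width: 0.004
finger_force: 13.9
```

>>> send_rows:
  deltas: [1,1,0,1,0,1,1,0,2,0,1,2,0,3,0,1,2,0,3,0]

```text
time: 9.18
eef_pos: [0.5716, 0.1559, 0.0881]
tool_rot: [[-0.978, -0.207, -0.001], [-0.207, 0.978, -0.001], [0.001, -0.001, -1.0]]
force: [-15.0, -4.8, 23.0]
grip_width: 0.008
finger_force: 13.8
```

```bash
python3 -c "
from h import *
s=bot.state();print(s['time'],st_f(s['eef_pos']),s['force'],s['grip_width']*88,s['finger_force'])"
```

```text
9.175 [-0.08160989  0.00115847  0.0881184 ] [-14.99217563  -4.77171803  23.04666495] 0.7142008934510222 13.82839372730814
```

>>> send_rows:
  deltas: [1,6,0,-20,0,1,15,0,-60,0,0.3,15,0,-120,0,0.3,15,0,-180,0,0.3,40,-60,-190,0,0.3,65,-120,-190,0,0.3,70,-180,-190,0,0.3,70,-230,-190,0]

```text
time: 10.18
eef_pos: [0.5518, -0.0852, 0.2742]
tool_rot: [[-0.978, -0.207, 0.001], [-0.207, 0.978, -0.0], [-0.001, -0.001, -1.0]]
force: [0.5, 0.4, -0.3]
grip_width: 0.652
finger_force: 0.0
```

```bash
python3 lookbin.py tip3.png
```

```text
10.175 [ 0.55180247 -0.08522384  0.27421602] [-0.151132   -0.23053957  0.27421602] [ 0.4553283   0.38458605 -0.32198223] 0.6518733871131452
top fin [[-0.0717, -0.0006, 0.0828], [-0.0649, 0.0038, 0.0809], [-0.0587, -0.0068, 0.0652], [-0.0537, -0.0066, 0.0532], [-0.0477, -0.0003, 0.088], [-0.0411, 0.0064, 0.0896], [-0.0362, -0.007, 0.0787], [-0.0287, -0.0087, 0.0812], [-0.0261, -0.0092, 0.0814], [-0.0215, 0.0069, 0.0755], [-0.0186, 0.0177, 0.072], [-0.0156, 0.0085, 0.0755], [-0.0128, 0.0183, 0.0581]]
top bottle 1 183 mean [-0.0288  0.0386  0.1407] lo [-0.0519  0.0231  0.1081] hi [-0.0043  0.058   0.1646] top5 [-0.0403  0.0401  0.1576]
top bottle -1 193 mean [-0.0292 -0.037   0.1397] lo [-0.0538 -0.0537  0.1057] hi [-0.0035 -0.0183  0.1622] top5 [-0.0419 -0.0366  0.1563]
sc fin [[-0.0554, -0.008, 0.0646], [-0.0305, 0.0132, 0.0828], [-0.0273, -0.0081, 0.084], [-0.0261, -0.0082, 0.0824], [-0.0255, -0.0042, 0.0826], [-0.025, -0.0105, 0.0833], [-0.0242, -0.0085, 0.0813], [-0.0237, 0.0199, 0.0852], [-0.0231, 0.0179, 0.0832], [-0.022, 0.016, 0.079], [-0.0207, -0.0068, 0.0787], [-0.0176, 0.0027, 0.0807], [-0.0131, 0.0038, 0.0816]]
```

View pics/tip3.png

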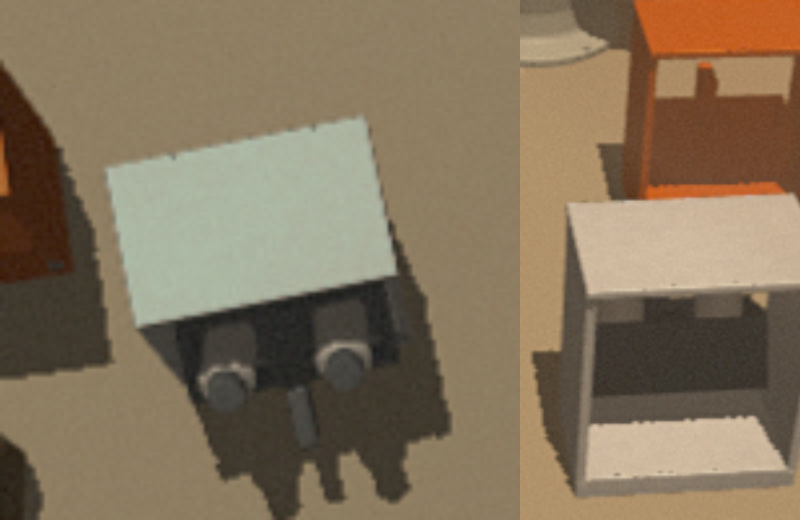

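The bin is now tipped against its stop. The spare caps are at (225,390) and (343,368) in the left half, leaning forward with almost no sideways lean. Now to approach spare1.

>>> send_rows:
  deltas: [0.36,-28,60,-10,0,0.36,-55,120,-10,0,0.36,-80,180,-10,0,0.36,-105,240,-10,0,0.36,-115,270,-10,0,0.36,-115,270,40,0,0.36,-115,270,80,0,0.36,-115,270,100,0,0.36,-115,270,100,0]
  grip_force: 8

```text
time: 11.4
eef_pos: [0.6077, 0.2051, 0.1723]
tool_rot: [[-0.978, -0.208, -0.003], [-0.208, 0.978, -0.001], [0.003, 0.0, -1.0]]
force: [0.4, -0.2, 1.3]
grip_width: 0.64
finger_force: 0.0
```

```bash
python3 -c "
from h import *
s=bot.state();print(s['time'],st_f(s['eef_pos']),s['force'],s['grip_width']*88,s['finger_force'])"
```

```text
11.4 [-0.03612364  0.04185086  0.17231889] [ 0.43285019 -0.23219839  1.26744774] 56.36206161367992 0.0
```

>>> send_rows:
  deltas: [0.36,0,-2,15,0,0.36,0,-2,28,0,0.36,0,-2,34,0,0.36,0,-2,34,0,0.9,0,-2,34,0,0.9,0,-2,34,0,0.9,0,-2,34,0,0.9,0,-2,34,0]

```text
time: 12.4
eef_pos: [0.609, 0.203, 0.1399]
tool_rot: [[-0.978, -0.208, 0.001], [-0.208, 0.978, 0.0], [-0.001, 0.0, -1.0]]
force: [0.3, 0.5, -0.4]
grip_width: 0.304
finger_force: 6.3
```

```bash
python3 -c "
from h import *
s=bot.state();print(s['time'],st_f(s['eef_pos']),s['force'],s['grip_width']*88,s['finger_force'])"
```

```text
12.4 [-0.03524977  0.03947639  0.13991838] [ 0.33403623  0.53139294 -0.38716123] 26.723286574250086 6.347041643166449
```

>>> send_rows:
  deltas: [0.9,0,0,0,0,0.9,0,0,0,0,0.9,2,0,-4,0,0.9,5,0,-10,0,0.9,9,0,-18,0,0.9,13,0,-27,0,0.9,17,0,-36,0,0.9,22,0,-46,0,0.9,27,0,-56,0,0.9,32,0,-66,0,0.9,37,0,-76,0,0.9,37,0,-76,0]

```text
time: 13.9
eef_pos: [0.5728, 0.1953, 0.2172]
tool_rot: [[-0.978, -0.208, 0.002], [-0.208, 0.978, 0.001], [-0.002, 0.0, -1.0]]
force: [0.6, -0.7, -2.0]
grip_width: 0.272
finger_force: 8.2
```

```bash
cat > look2.py <<'E'
from h import *
import sys
s=bot.state();print(s['time'],st_f(s['eef_pos']),s['force'],s['grip_width']*88,s['finger_force'])
g,P,_=snap('scene'); f,T,_=snap('top')
save(np.hstack([cv2.resize(g[90:360,300:520],(440,540)),cv2.resize(f[110:290,180:300],(360,540))]),sys.argv[1])
E
python3 look2.py lift1.png
```

```text
13.9 [-0.07226807  0.03950506  0.21722547] [ 0.64148038 -0.7145004  -2.02979186] 23.897225867006448 8.235136948060244
```

View pics/lift1.png

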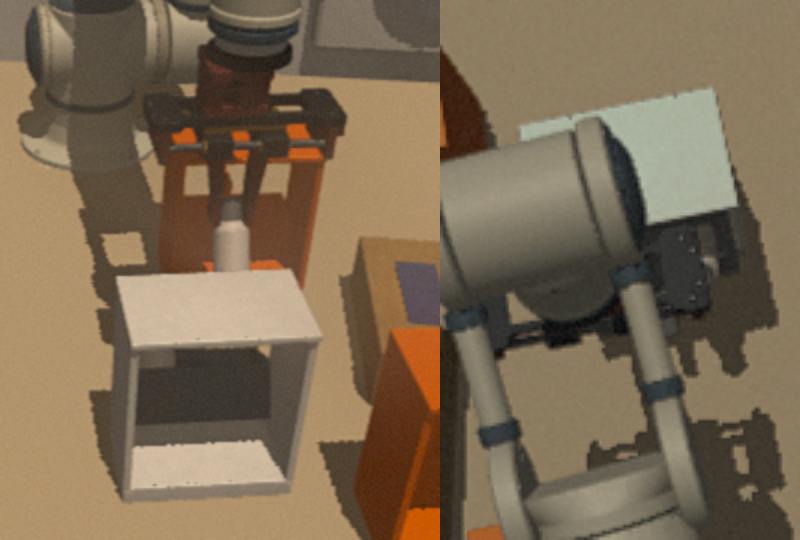

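Left half: the spare hangs by its cap at (232,235), clear of the bin. I'll carry it over the block, short of the pocket, and measure its tilt.

```bash
python3 -c "
from h import *
h=rk_w(-.035,0,.29);print(h, delta(h,RY)); print(rk_w(-.035,-.07,.29))"
```

```text
[ 0.52479387 -0.17432602  0.29      ] (array([ 123.6, -351.6,  -74.5]), np.float64(0.08))
[ 0.53384591 -0.24373827  0.29      ]
```

>>> send_rows:
  deltas: [0.9,5,0,-35,0,0.9,15,-15,-75,0,0.9,30,-50,-75,0,0.9,50,-95,-75,0.02,0.9,70,-140,-75,0.03,0.9,90,-185,-75,0.04,0.9,110,-230,-75,0.05,0.9,130,-275,-75,0.06,0.9,150,-315,-75,0.08,0.9,165,-340,-75,0.08,0.9,174,-352,-75,0.08,0.9,174,-352,-75,0.08]

```text
time: 15.5
eef_pos: [0.4754, -0.1855, 0.2903]
tool_rot: [[-0.992, -0.128, -0.0], [-0.128, 0.992, 0.001], [0.0, 0.001, -1.0]]
force: [-0.0, 0.2, -1.4]
grip_width: 0.266
finger_force: 8.0
```

```bash
cat > tilt.py <<'E'
from h import *
import sys
s=bot.state(); e=s['eef_pos']; R=s['tool_rot']
print(s['time'],e.round(4),'rack',((e[:2]-RC)@R2(RY)).round(4),s['force'].round(1),s['grip_width']*88,s['finger_force'])
for n in('scene','top'):
    g,P,_=snap(n); L=(P-e)@R; L[...,2]-=-.011   # tool frame rel. grasp: z down along fingers
    m=(abs(L[...,1])<.03)&(abs(L[...,0])<.09)&(L[...,2]>.022)&(L[...,2]<.135)
    nl,lab,_,_=cv2.connectedComponentsWithStats(m.astype(np.uint8)); 
    p=L[m]; 
    if len(p)<20: print(n,len(p)); continue
    print(n,len(p),'span',p.min(0).round(3),p.max(0).round(3))
    for lo in np.arange(.02,.13,.015):
        q=p[(p[:,2]>=lo)&(p[:,2]<lo+.015)]
        if len(q)>3: print('  z%.3f x %.4f..%.4f y %.4f..%.4f n%d'%(lo+.0075,*np.percentile(q[:,0],[3,97]),*np.percentile(q[:,1],[3,97]),len(q)))
E
python3 tilt.py
```

```text
15.5 [ 0.4754 -0.1855  0.2903] rack [-0.0854 -0.0047] [-0.   0.2 -1.4] 23.383218716378156 8.00821743789129
scene 753 span [-0.067 -0.019  0.022] [-0.005  0.017  0.109]
  z0.028 x -0.0324..-0.0099 y -0.0154..0.0162 n122
  z0.043 x -0.0385..-0.0154 y -0.0161..0.0165 n132
  z0.058 x -0.0465..-0.0251 y -0.0163..0.0163 n141
  z0.073 x -0.0540..-0.0342 y -0.0171..0.0163 n135
  z0.088 x -0.0634..-0.0409 y -0.0174..0.0159 n140
  z0.103 x -0.0657..-0.0484 y -0.0180..0.0161 n83
top 17
```

Still tilted about 0.47 rad, with no sideways lean. I'll press its foot against the block's outer front face to turn it upright in the pads.

>>> send_rows:
  deltas: [0.9,35,2,0,0,0.9,72,5,20,0,0.9,72,5,70,0,0.9,72,5,115,0,0.9,72,5,150,0,0.9,72,5,170,0,0.9,72,5,171,0,0.9,66,5,171,0,0.9,60,5,171,0,0.9,54,5,171,0,0.9,48,5,171,0,0.9,42,5,171,0]
  grip_force: 6

```text
time: 17.1
eef_pos: [0.4337, -0.1857, 0.1197]
tool_rot: [[-0.992, -0.129, -0.0], [-0.129, 0.992, -0.0], [0.0, 0.0, -1.0]]
force: [-0.8, 0.3, -1.0]
grip_width: 0.27
finger_force: 6.0
```

```bash
python3 tilt.py | head -9
```

```text
17.1 [ 0.4337 -0.1857  0.1197] rack [-0.1268  0.0005] [-0.8  0.3 -1. ] 23.718293330891072 5.999851003289223
scene 652 span [-0.09  -0.018  0.022] [0.09  0.03  0.133]
  z0.028 x -0.0249..-0.0034 y -0.0151..0.0163 n90
  z0.043 x -0.0292..-0.0087 y -0.0161..0.0167 n94
  z0.058 x -0.0349..-0.0169 y -0.0167..0.0162 n91
  z0.073 x -0.0802..-0.0229 y -0.0138..0.0285 n209
  z0.088 x -0.0675..-0.0310 y -0.0012..0.0187 n49
  z0.103 x -0.0672..-0.0622 y -0.0008..0.0142 n28
  z0.133 x 0.0436..0.0887 y 0.0027..0.0253 n91
```

Turning as planned; the slope is now about 0.33.

>>> send_rows:
  deltas: [0.9,-6,0,0,0,0.9,-12,0,0,0,0.9,-18,0,0,0,0.9,-24,0,0,0,0.9,-29,0,0,0,0.9,-33,0,0,0,0.9,-36,0,0,0,0.9,-36,0,0,0]

```text
time: 18.2
eef_pos: [0.4691, -0.181, 0.1196]
tool_rot: [[-0.992, -0.129, -0.0], [-0.129, 0.992, 0.0], [0.0, 0.0, -1.0]]
force: [0.3, -1.2, -1.3]
grip_width: 0.269
finger_force: 6.0
```

```bash
python3 tilt.py | head -9
```

```text
18.2 [ 0.4691 -0.181   0.1196] rack [-0.0911  0.0006] [ 0.3 -1.2 -1.3] 23.64058519572965 5.999898836016655
scene 545 span [-0.09  -0.03   0.022] [0.09  0.03  0.134]
  z0.028 x -0.0141..0.0042 y -0.0171..0.0153 n85
  z0.043 x -0.0151..0.0042 y -0.0160..0.0165 n82
  z0.058 x -0.0160..0.0001 y -0.0155..0.0157 n80
  z0.073 x -0.0876..-0.0033 y -0.0084..0.0290 n203
  z0.088 x -0.0332..-0.0233 y -0.0015..0.0190 n45
  z0.103 x -0.0314..-0.0257 y -0.0006..0.0163 n28
  z0.133 x 0.0767..0.0892 y 0.0059..0.0252 n22
```

>>> send_rows:
  deltas: [0.9,-3,0,0,0,0.9,-5,0,0,0,0.9,-5,0,0,0,0.9,1,0,-5,0,0.9,2,0,-40,0,0.9,2,0,-75,0,0.9,2,0,-85,0,0.9,-25,0,-85,0,0.9,-50,0,-85,0,0.9,-56,0,-85,0,0.9,-56,0,-85,0]

```text
time: 19.68
eef_pos: [0.524, -0.1737, 0.2036]
tool_rot: [[-0.992, -0.129, -0.002], [-0.129, 0.992, 0.001], [0.002, 0.001, -1.0]]
force: [0.7, 0.3, -2.0]
grip_width: 0.267
finger_force: 6.0
```

```bash
python3 tilt.py
```

```text
19.675 [ 0.524  -0.1737  0.2036] rack [-0.0357  0.0007] [ 0.7  0.3 -2. ] 23.49459003187608 5.999886095523834
scene 1042 span [-0.09  -0.019  0.022] [0.016 0.017 0.135]
  z0.028 x -0.0114..0.0069 y -0.0170..0.0161 n104
  z0.043 x -0.0123..0.0042 y -0.0155..0.0162 n89
  z0.058 x -0.0116..0.0079 y -0.0161..0.0166 n95
  z0.073 x -0.0815..0.0041 y -0.0145..0.0159 n184
  z0.088 x -0.0821..0.0066 y -0.0149..0.0163 n147
  z0.103 x -0.0873..0.0053 y -0.0171..0.0160 n211
  z0.118 x -0.0887..0.0072 y -0.0167..0.0162 n148
  z0.133 x -0.0878..-0.0013 y -0.0174..0.0154 n64
top 101 span [-0.082 -0.013  0.023] [0.029 0.018 0.135]
  z0.028 x 0.0169..0.0239 y -0.0118..0.0043 n11
  z0.043 x 0.0218..0.0238 y -0.0089..0.0101 n8
  z0.058 x 0.0196..0.0246 y -0.0075..0.0127 n10
  z0.073 x 0.0190..0.0259 y -0.0065..0.0142 n8
  z0.088 x 0.0161..0.0264 y -0.0047..0.0165 n13
  z0.103 x -0.0795..0.0273 y -0.0023..0.0176 n25
  z0.118 x -0.0780..0.0284 y -0.0040..0.0178 n20
  z0.133 x -0.0782..0.0235 y -0.0061..0.0169 n6
```

>>> send_rows:
  deltas: [0.9,-7,-1,0,0,0.9,-7,-1,15,0,0.9,-7,-1,35,0,0.9,-7,-1,55,0,0.9,-7,-1,68,0,0.9,-7,-1,74,0,0.9,-7,-1,76,0,0.9,-7,-1,78,0,0.9,-7,-1,78,0]

```text
time: 20.9
eef_pos: [0.5323, -0.1742, 0.1285]
tool_rot: [[-0.992, -0.129, 0.003], [-0.129, 0.992, -0.001], [-0.003, -0.001, -1.0]]
force: [-0.9, 0.7, 6.5]
grip_width: 0.271
finger_force: 6.0
```

```bash
cat > pk.py <<'E'
from h import *
import sys
s=bot.state(); e=s['eef_pos']; print(s['time'],'tcp z',e[2].round(4),s['force'].round(2),s['grip_width']*88)
for n in('scene','top'):
    g,P,_=snap(n); Q=P.copy(); Q[...,:2]=(P[...,:2]-RC)@R2(RY)
    for y0 in (0,-.07):
        m=(abs(Q[...,1]-y0)<.022)&(abs(Q[...,0]+.035)<.026)&(Q[...,2]>.064)&(Q[...,2]<.17); p=Q[m]
        if len(p)<10: continue
        b=p[p[:,2]<.1]; print(n,y0,len(p),'zmax',np.percentile(p[:,2],[50,90,97,100]).round(4))
        if len(b): print('  body y %.4f %.4f x %.4f %.4f'%(*np.percentile(b[:,1],[2,98]),*np.percentile(b[:,0],[2,98])))
E
python3 pk.py
```

```text
20.9 tcp z 0.1285 [-0.93  0.66  6.49] 23.805690767589894
scene 0 514 zmax [0.1315 0.1606 0.1667 0.17  ]
  body y 0.0016 0.0159 x -0.0371 -0.0175
top 0 33 zmax [0.0901 0.1102 0.1141 0.1153]
  body y -0.0091 0.0121 x -0.0534 -0.0477
```

Run:
```python
from h import *
g,P,_=snap('scene'); Q=P.copy(); Q[...,:2]=(P[...,:2]-RC)@R2(RY)
for nm,x0,y0 in(('spare',-.035,0),('ref',-.035,.07)):
    m=(abs(Q[...,1]-y0)<.022)&(abs(Q[...,0]-x0)<.026); p=Q[m]; c=g[m]
    for z in np.arange(.088,.15,.004):
        k=(p[:,2]>=z)&(p[:,2]<z+.004)
        if k.sum()>2: print(nm,z.round(3),k.sum(),'xmax',np.percentile(p[k,0],90).round(4),c[k].mean(0).round(0))
```

```text
spare 0.088 14 xmax -0.0171 [109.  96.  82.]
spare 0.092 14 xmax -0.0183 [115. 100.  85.]
spare 0.096 12 xmax -0.0196 [112.  98.  84.]
spare 0.1 11 xmax -0.0186 [107.  93.  78.]
spare 0.104 13 xmax -0.0178 [118. 102.  88.]
spare 0.108 18 xmax -0.0192 [125. 107.  90.]
spare 0.112 26 xmax -0.0203 [170. 149. 127.]
spare 0.116 21 xmax -0.0215 [134. 117. 100.]
spare 0.12 17 xmax -0.0163 [65. 53. 43.]
spare 0.124 33 xmax -0.0156 [62. 48. 39.]
spare 0.128 29 xmax -0.0154 [58. 45. 36.]
spare 0.132 32 xmax -0.0149 [62. 46. 36.]
spare 0.136 33 xmax -0.0156 [64. 49. 39.]
spare 0.14 64 xmax -0.0169 [67. 57. 47.]
spare 0.144 23 xmax -0.0154 [60. 45. 36.]
spare 0.148 16 xmax -0.0149 [52. 34. 25.]
ref 0.088 10 xmax -0.0198 [123. 106.  90.]
ref 0.092 7 xmax -0.02 [119. 105.  87.]
ref 0.096 10 xmax -0.0202 [119. 104.  87.]
ref 0.1 6 xmax -0.0217 [122. 106.  90.]
ref 0.104 7 xmax -0.0207 [123. 107.  91.]
ref 0.108 19 xmax -0.0204 [168. 146. 125.]
ref 0.112 27 xmax -0.0215 [175. 153. 130.]
ref 0.116 23 xmax -0.0202 [161. 141. 120.]
ref 0.12 15 xmax -0.0237 [75. 67. 58.]
ref 0.124 17 xmax -0.0234 [62. 55. 47.]
ref 0.128 11 xmax -0.0217 [63. 57. 49.]
ref 0.132 19 xmax -0.0227 [69. 60. 50.]
ref 0.136 18 xmax -0.0239 [67. 58. 47.]
ref 0.14 50 xmax -0.0248 [74. 64. 51.]
ref 0.144 6 xmax -0.0226 [64. 55. 46.]
```

The shoulder is at the same height as the reference bottle's, so the spare is seated. Release and go up.

>>> send_rows:
  deltas: [0.9,0,0,-2,0,0.55,0,0,-2,0,0.55,0,0,-2,0,0.55,0,0,-2,0,0.55,0,0,-20,0,0.4,0,0,-60,0,0.36,0,0,-110,0,0.36,0,0,-150,0,0.36,0,0,-150,0]
  grip_force: 8

```text
time: 22.18
eef_pos: [0.5326, -0.1743, 0.2828]
tool_rot: [[-0.992, -0.129, 0.009], [-0.129, 0.992, -0.003], [-0.008, -0.004, -1.0]]
force: [-0.2, 0.3, -0.5]
grip_width: 0.639
finger_force: 0.0
```

```bash
python3 pk.py
python3 - <<'E'
from h import *
print(delta(st_w(-.037,-.037,.275),YAW))
for n in('top','scene'):
    q=st_f(snap(n)[1]); m=(q[...,1]<-.012)&(q[...,1]>-.09)&(q[...,0]<-.003)&(q[...,0]>-.13)&(q[...,2]>.105)&(q[...,2]<.18); p=q[m]
    if len(p)>5: print(n,len(p),p[p[:,2]>np.percentile(p[:,2],70)].mean(0).round(4))
E
```

```text
22.175 tcp z 0.2828 [-0.15  0.26 -0.48] 56.24520821346169
scene 0 350 zmax [0.1132 0.1419 0.1436 0.1451]
  body y 0.0003 0.0162 x -0.0407 -0.0236
top 0 137 zmax [0.1155 0.1436 0.1456 0.1479]
  body y -0.0053 0.0181 x -0.0587 -0.0388
(array([-129.6,  287.5,    2.5]), np.float64(-0.08))
top 192 [-0.0419 -0.0365  0.1562]
```

Spare1 stands in the pocket with its cap top at 0.142. Next is spare2.

>>> send_rows:
  deltas: [0.36,-27,60,0,-0.02,0.36,-54,120,0,-0.04,0.36,-81,180,0,-0.06,0.36,-108,240,0,-0.08,0.36,-130,287,0,-0.08,0.36,-130,287,50,-0.08,0.36,-130,287,90,-0.08,0.36,-130,287,110,-0.08,0.36,-130,287,110,-0.08]

```text
time: 23.5
eef_pos: [0.6225, 0.1271, 0.1644]
tool_rot: [[-0.978, -0.207, -0.004], [-0.207, 0.978, -0.001], [0.004, 0.0, -1.0]]
force: [0.6, 0.2, 0.5]
grip_width: 0.644
finger_force: 0.0
```

```bash
python3 -c "
from h import *
s=bot.state();print(s['time'],st_f(s['eef_pos']),s['force'],s['grip_width']*88,delta(st_w(-.037,-.037,.136),YAW))"
```

```text
23.5 [-0.03782529 -0.03757925  0.16435072] [0.6430052  0.18135549 0.46099753] 56.62927380630091 (array([-0.9,  0.6, 28.3]), np.float64(-0.001))
```

>>> send_rows:
  deltas: [0.36,-1,0,12,0,0.36,-1,0,22,0,0.36,-1,0,27,0,0.36,-1,0,27,0,0.9,-1,0,27,0,0.9,-1,0,27,0,0.9,-1,0,27,0,0.9,-1,0,27,0,0.9,-1,0,27,0,0.9,-1,0,27,0]

```text
time: 24.75
eef_pos: [0.6246, 0.1278, 0.14]
tool_rot: [[-0.978, -0.208, 0.001], [-0.208, 0.978, 0.0], [-0.001, 0.0, -1.0]]
force: [0.1, 0.2, 1.3]
grip_width: 0.299
finger_force: 6.5
```

>>> send_rows:
  deltas: [0.9,2,0,-4,0,0.9,5,0,-10,0,0.9,9,0,-18,0,0.9,13,0,-27,0,0.9,17,0,-36,0,0.9,22,0,-46,0,0.9,27,0,-56,0,0.9,32,0,-66,0,0.9,37,0,-76,0,0.9,37,0,-110,0,0.9,37,0,-150,0,0.9,37,0,-150,0]

```text
time: 26.25
eef_pos: [0.5891, 0.1201, 0.2943]
tool_rot: [[-0.978, -0.208, 0.007], [-0.208, 0.978, 0.001], [-0.008, -0.0, -1.0]]
force: [0.4, 0.8, -1.2]
grip_width: 0.273
finger_force: 8.1
```

```bash
python3 tilt.py; python3 -c "
from h import *
print(delta(rk_w(-.155,-.07,.29),RY))"
```

```text
26.25 [0.5891 0.1201 0.2943] rack [0.0668 0.2836] [ 0.4  0.8 -1.2] 24.04628405388894 8.06725608632405
scene 1140 span [-0.09  -0.03   0.022] [-0.004  0.029  0.11 ]
  z0.028 x -0.0303..-0.0100 y -0.0178..0.0147 n155
  z0.043 x -0.0387..-0.0154 y -0.0182..0.0138 n171
  z0.058 x -0.0472..-0.0238 y -0.0185..0.0135 n182
  z0.073 x -0.0546..-0.0353 y -0.0181..0.0156 n176
  z0.088 x -0.0635..-0.0423 y -0.0182..0.0149 n171
  z0.103 x -0.0894..-0.0517 y -0.0273..0.0269 n284
top 0
(array([ 248.4, -334.9,   -0.7]), np.float64(0.08))
```

>>> send_rows:
  deltas: [0.9,35,-40,0,0,0.9,70,-80,0,0.02,0.9,105,-125,0,0.03,0.9,140,-170,0,0.04,0.9,170,-215,0,0.05,0.9,200,-260,0,0.06,0.9,230,-300,0,0.08,0.9,248,-330,0,0.08,0.9,251,-335,0,0.08,0.9,251,-335,50,0.08,0.9,251,-335,95,0.08,0.9,251,-335,130,0.08]
  grip_force: 6

```text
time: 27.85
eef_pos: [0.4118, -0.2582, 0.1559]
tool_rot: [[-0.992, -0.13, -0.003], [-0.13, 0.992, 0.003], [0.002, 0.003, -1.0]]
force: [0.1, -0.1, -1.3]
grip_width: 0.273
finger_force: 6.0
```

```bash
python3 -c "
from h import *
s=bot.state();print(s['time'],s['eef_pos'],(s['eef_pos'][:2]-RC)@R2(RY),s['force'],delta(rk_w(-.155,-.07,.1195),RY))"
```

```text
27.85 [ 0.41181027 -0.25815389  0.1559172 ] [-0.15787513 -0.06851356] [ 0.13679868 -0.1258009  -1.34689121] (array([-3. , -1.6, 36.4]), np.float64(0.001))
```

>>> send_rows:
  deltas: [0.9,0,-1,18,0,0.9,0,-1,31,0,0.9,0,-1,35,0,0.9,-8,-1,35,0,0.9,-16,-1,35,0,0.9,-23,-1,35,0,0.9,-30,-1,35,0,0.9,-36,-1,35,0,0.9,-42,-1,35,0,0.9,-48,-1,35,0,0.9,-54,-1,35,0,0.9,-58,-1,35,0]

```text
time: 29.35
eef_pos: [0.4703, -0.2533, 0.1246]
tool_rot: [[-0.992, -0.129, -0.0], [-0.129, 0.992, 0.0], [0.0, 0.0, -1.0]]
force: [-0.7, 0.1, -0.4]
grip_width: 0.268
finger_force: 6.0
```

>>> send_rows:
  deltas: [0.9,-4,0,0,0,0.9,-8,0,0,0,0.9,-10,0,0,0,0.9,-10,0,0,0]

```text
time: 29.85
eef_pos: [0.48, -0.2521, 0.1246]
tool_rot: [[-0.992, -0.129, -0.0], [-0.129, 0.992, 0.0], [0.0, 0.0, -1.0]]
force: [-1.2, 0.1, -1.9]
grip_width: 0.272
finger_force: 6.0
```

```bash
python3 tilt.py
```

```text
29.85 [ 0.48   -0.2521  0.1246] rack [-0.0895 -0.0713] [-1.2  0.1 -1.9] 23.97683530033922 5.999914035201073
scene 602 span [-0.089 -0.019  0.022] [0.089 0.03  0.135]
  z0.028 x -0.0133..0.0069 y -0.0163..0.0157 n87
  z0.043 x -0.0140..0.0032 y -0.0159..0.0159 n85
  z0.058 x -0.0137..0.0055 y -0.0160..0.0160 n84
  z0.073 x -0.0868..0.0003 y -0.0146..0.0294 n219
  z0.088 x -0.0306..-0.0223 y -0.0081..0.0207 n68
  z0.103 x -0.0311..-0.0250 y -0.0064..0.0149 n47
  z0.118 x -0.0261..-0.0225 y -0.0044..0.0031 n4
  z0.133 x 0.0785..0.0883 y 0.0008..0.0105 n8
top 467 span [-0.09  -0.03   0.068] [0.09  0.03  0.135]
  z0.073 x -0.0894..-0.0184 y -0.0124..0.0292 n86
  z0.088 x -0.0893..-0.0207 y -0.0097..0.0296 n30
  z0.103 x -0.0797..-0.0098 y -0.0141..0.0214 n11
  z0.118 x -0.0793..-0.0340 y -0.0167..0.0177 n79
  z0.133 x -0.0754..0.0881 y -0.0277..0.0277 n261
```

>>> send_rows:
  deltas: [0.9,-2,0,0,0,0.9,-2,0,0,0,0.9,2,0,-5,0,0.9,2,0,-40,0,0.9,2,1,-75,0,0.9,2,1,-82,0,0.9,-25,1,-82,0,0.9,-50,1,-82,0,0.9,-59,1,-82,0,0.9,-59,1,-82,0]

```text
time: 31.2
eef_pos: [0.538, -0.2433, 0.2054]
tool_rot: [[-0.992, -0.129, -0.002], [-0.129, 0.992, 0.001], [0.002, 0.001, -1.0]]
force: [0.2, 0.6, -1.3]
grip_width: 0.269
finger_force: 6.0
```

```bash
python3 tilt.py
```

```text
31.2 [ 0.538  -0.2433  0.2054] rack [-0.0308 -0.0702] [ 0.2  0.6 -1.3] 23.699008931073585 5.999612957239151
scene 1063 span [-0.086 -0.019  0.022] [0.013 0.018 0.135]
  z0.028 x -0.0116..0.0058 y -0.0166..0.0162 n100
  z0.043 x -0.0128..0.0074 y -0.0158..0.0163 n103
  z0.058 x -0.0113..0.0059 y -0.0151..0.0164 n94
  z0.073 x -0.0747..0.0046 y -0.0142..0.0156 n168
  z0.088 x -0.0763..0.0049 y -0.0141..0.0159 n165
  z0.103 x -0.0826..0.0042 y -0.0167..0.0163 n212
  z0.118 x -0.0828..0.0042 y -0.0153..0.0163 n153
  z0.133 x -0.0839..-0.0016 y -0.0156..0.0159 n68
top 152 span [-0.083 -0.013  0.027] [0.026 0.018 0.132]
  z0.028 x 0.0188..0.0244 y -0.0111..0.0069 n7
  z0.043 x 0.0211..0.0245 y -0.0069..0.0102 n7
  z0.058 x 0.0137..0.0247 y -0.0081..0.0168 n10
  z0.073 x -0.0759..0.0240 y -0.0058..0.0158 n43
  z0.088 x -0.0726..0.0249 y -0.0028..0.0165 n21
  z0.103 x -0.0822..0.0253 y -0.0033..0.0178 n42
  z0.118 x -0.0806..0.0260 y -0.0014..0.0174 n15
  z0.133 x -0.0723..0.0109 y 0.0063..0.0173 n7
```

>>> send_rows:
  deltas: [0.9,-2,0,0,0,0.9,-2,0,15,0,0.9,-2,0,35,0,0.9,-2,0,55,0,0.9,-2,0,66,0,0.9,-2,0,72,0,0.9,-2,0,75,0,0.9,-2,0,77,0,0.9,-2,0,79,0,0.9,-2,0,79,0]

```text
time: 32.55
eef_pos: [0.5406, -0.2434, 0.1285]
tool_rot: [[-0.992, -0.129, 0.001], [-0.129, 0.992, -0.001], [-0.001, -0.001, -1.0]]
force: [0.2, -0.1, 1.1]
grip_width: 0.269
finger_force: 6.0
```

Run:
```python
from h import *
s=bot.state();print(s['time'],s['eef_pos'],s['force'])
g,P,_=snap('scene'); Q=P.copy(); Q[...,:2]=(P[...,:2]-RC)@R2(RY)
for nm,x0,y0 in(('spare2',-.035,-.07),('spare1',-.035,0),('ref',-.035,.07)):
    m=(abs(Q[...,1]-y0)<.022)&(abs(Q[...,0]-x0)<.026); p=Q[m]; c=g[m]
    print(nm,[(z.round(3),int(c[(p[:,2]>=z)&(p[:,2]<z+.003)].mean())) for z in np.arange(.098,.13,.003)])
```

```text
32.55 [ 0.54057097 -0.24342909  0.1284913 ] [ 0.19139807 -0.06395931  1.13931173]
spare2 [(np.float64(0.098), 104), (np.float64(0.101), 98), (np.float64(0.104), 98), (np.float64(0.107), 98), (np.float64(0.11), 126), (np.float64(0.113), 161), (np.float64(0.116), 142), (np.float64(0.119), 71), (np.float64(0.122), 50), (np.float64(0.125), 45), (np.float64(0.128), 50)]
spare1 [(np.float64(0.098), 112), (np.float64(0.101), 106), (np.float64(0.104), 109), (np.float64(0.107), 136), (np.float64(0.11), 160), (np.float64(0.113), 140), (np.float64(0.116), 120), (np.float64(0.119), 76), (np.float64(0.122), 59), (np.float64(0.125), 57), (np.float64(0.128), 56)]
ref [(np.float64(0.098), 103), (np.float64(0.101), 111), (np.float64(0.104), 102), (np.float64(0.107), 139), (np.float64(0.11), 151), (np.float64(0.113), 161), (np.float64(0.116), 144), (np.float64(0.119), 82), (np.float64(0.122), 67), (np.float64(0.125), 64), (np.float64(0.128), 69)]
```

>>> send_rows:
  deltas: [0.9,0,0,2,0,0.9,0,0,3,0,0.9,0,0,3,0,0.55,0,0,1,0,0.55,0,0,1,0,0.55,0,0,1,0,0.55,0,0,-20,0,0.55,0,0,-60,0,0.8,0,0,-110,0,1,0,0,-150,0,1,0,0,-150,0]
  grip_force: 20

```text
time: 33.98
eef_pos: [0.5412, -0.2437, 0.284]
tool_rot: [[-0.992, -0.129, 0.008], [-0.129, 0.992, -0.004], [-0.008, -0.005, -1.0]]
force: [-0.5, -0.4, -0.8]
grip_width: 0.148
finger_force: 0.0
```

```bash
python3 pk.py; python3 -c "
from h import *
print(delta(st_w(-.115,0,.25),YAW))"
```

```text
33.975 tcp z 0.284 [-0.52 -0.38 -0.84] 13.040123620976082
scene 0 346 zmax [0.1138 0.1416 0.1432 0.146 ]
  body y 0.0009 0.0165 x -0.0399 -0.0216
scene -0.07 377 zmax [0.1118 0.1418 0.1435 0.1457]
  body y -0.0727 -0.0537 x -0.0380 -0.0178
top 0 180 zmax [0.1157 0.1425 0.144  0.1501]
  body y -0.0057 0.0184 x -0.0571 -0.0229
top -0.07 81 zmax [0.1366 0.1444 0.1452 0.1488]
  body y -0.0745 -0.0673 x -0.0541 -0.0531
(array([-49.2, 388. ,  28.3]), np.float64(-0.08))
```

Both spares are seated. Now to shut the bin by pushing the fin's front with closed fingers.

>>> send_rows:
  deltas: [1,-8,58,0,0,1,-16,116,0,-0.02,1,-24,174,0,-0.04,1,-32,232,0,-0.06,1,-40,290,0,-0.08,1,-46,345,20,-0.08,1,-49,388,50,-0.08,1,-49,388,100,-0.08,1,-49,388,150,-0.08,1,-49,388,190,-0.08,1,-49,388,200,-0.08,1,-49,388,200,-0.08]

```text
time: 35.58
eef_pos: [0.5384, 0.1477, 0.0772]
tool_rot: [[-0.978, -0.208, -0.002], [-0.208, 0.978, -0.0], [0.002, -0.0, -1.0]]
force: [0.9, 0.7, 1.4]
grip_width: 0.004
finger_force: 0.0
```

```bash
python3 -c "
from h import *
s=bot.state();print(s['time'],st_f(s['eef_pos']),s['force'],s['grip_width'])"
```

```text
35.575 [-1.15786916e-01  7.10435077e-05  7.71962259e-02] [0.89190765 0.69255404 1.44279202] 0.00396556835038608
```

>>> send_rows:
  deltas: [1,-12,0,0,0,1,-24,0,0,0,1,-30,0,0,0,1,-35,0,-2,0,1,-40,0,-4,0,1,-45,0,-6,0,1,-50,0,-8,0,1,-54,0,-8,0,1,-57,0,-8,0,1,-60,0,-8,0,1,-62,0,-8,0,1,-62,0,-8,0]

```text
time: 37.08
eef_pos: [0.5952, 0.1599, 0.0868]
tool_rot: [[-0.978, -0.208, -0.011], [-0.208, 0.978, -0.003], [0.012, -0.0, -1.0]]
force: [-26.4, -6.0, 17.2]
grip_width: 0.008
finger_force: 13.4
```

```bash
python3 -c "
from h import *
s=bot.state();print(s['time'],st_f(s['eef_pos']),s['force'],s['grip_width'])"
```

```text
37.075 [-0.05777302  0.00016731  0.08675493] [-26.41011611  -6.03122523  17.20586126] 0.007899646707524549
```

>>> send_rows:
  deltas: [1,15,0,0,0,1,50,0,-10,0,1,70,0,-60,0,1,70,0,-120,0,1,70,-40,-170,0,1,70,-100,-180,0,1,70,-160,-180,0,1,70,-210,-180,0,1,70,-210,-180,0]

```text
time: 38.2
eef_pos: [0.5754, -0.0626, 0.2644]
tool_rot: [[-0.979, -0.203, -0.001], [-0.203, 0.979, -0.0], [0.001, -0.0, -1.0]]
force: [-0.2, -0.5, -0.5]
grip_width: 0.004
finger_force: 0.0
```

Run:
```python
from h import *
s=bot.state();print(s['time'],s['eef_pos'])
f,P,_=snap('top'); g=snap('scene')[0]
Q=st_f(P); p=Q[(abs(Q[...,1])<.012)&(Q[...,0]<-.006)&(Q[...,0]>-.1)&(Q[...,2]>.06)&(Q[...,2]<.12)]
p=p[np.argsort(p[:,0])]; print(len(p),p[::8].round(4).tolist()); t=p[p[:,2]>.098]; print(np.polyfit(t[:,0],t[:,2],1),np.percentile(p[:,0],2))
T=np.load('top.npy'); 
save(np.hstack([cv2.resize(f[110:280,190:440],(440,300)),cv2.resize(g[150:350,180:480],(360,300))[:,:360]]),'end.png')
```

```text
38.2 [ 0.57536265 -0.06263826  0.26441182]
105 [[-0.0461, -0.0036, 0.0907], [-0.0454, 0.0039, 0.0948], [-0.0436, 0.0059, 0.0732], [-0.0404, 0.0014, 0.1087], [-0.036, 0.0063, 0.1052], [-0.033, -0.0051, 0.106], [-0.0302, -0.0031, 0.1076], [-0.0262, 0.0016, 0.1063], [-0.0226, -0.0047, 0.1091], [-0.0194, -0.0051, 0.1063], [-0.0148, 0.0047, 0.107], [-0.0116, 0.0044, 0.1046], [-0.0086, 0.0039, 0.1034], [-0.0061, -0.0089, 0.067]]
[-0.01928017  0.1054913 ] -0.046105131544711506
```

View pics/end.png

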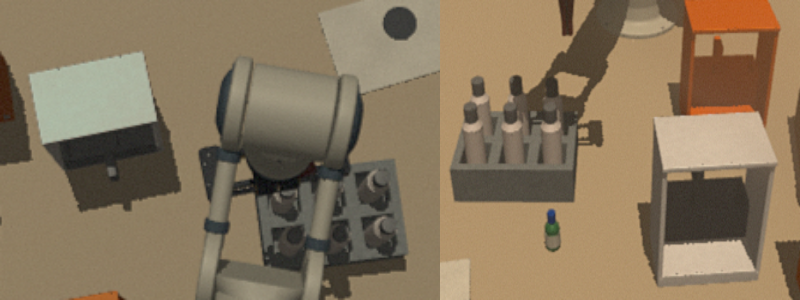

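The bin is shut: the fin at (112,172) is level and its front is at -46 mm. All six pockets hold upright bottles (block near (335,205) in the top half-view and (515,130) in the scene), and the dropper at (552,230) is untouched. Handing in.

```bash
python3 -c "
from plant import bot
print(bot.hand_in())"
```

```text
the job is handed in; nothing more can be done
None
```

I tipped the bin out, stood both spare bottles in the two empty pockets, shut the bin again and handed the job in at about 38 s; hand-in gave no verdict, but the last pictures showed all six bottles upright and the bin closed.

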